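Clip the filter cover into the fume extractor

TASK

The solder-fume extractor lies on its back on the bench with its filter opening facing up. Pick up the filter cover that fits the opening (the shorter of the two black ones), put it into the opening and press it down until the sprung tabs at both its ends have snapped in behind the edge and it sits fully home, then let go. Leave the longer cover where it lies.

Things in the scene. Friction and masses are not known exactly. Their poses are not given: they have to be found in the camera images.
- opening (a point): Centre of the extractor's filter opening, level with its top face. The extractor is a fixed grey plastic box 136 x 112 mm, 48 mm high, with a rectangular opening 88 mm (x axis) x 64 mm (y axis) in its top; the top plate is 6 mm thick, hollow beneath (37 mm clear). z up. The cover fits either way round (half turn about z).
- short_cover_grip (a point): Centre of the grey pull rib of the shorter black filter cover (the one that fits; about 0.12 kg). The rib is 50 mm long (x), 14 mm thick (y), 24 mm high, to be pinched across y. It stands on the middle of a flange 104 (x) x 80 (y) x 4 mm: this point is 12 mm above the flange's top. Cover standing on the bench: 42.5 mm up; fully home: 16 mm above the opening's centre.
- short_cover: The same cover: origin at the centre of its foot, 42.5 mm below the rib's centre, z up. Under the flange a filter body tapering downward is 26.5 mm deep, with 3 mm play on each y side of the opening. At each x end a sprung tab with a sloped hook hangs under the flange, 4 mm past the opening's edge until pushed in. Pressing it home takes about 10 to 15 N.
- long_cover_grip (a point): Same point on the longer black cover, which does not fit: same rib, flange 140 mm (x) x 80 mm (y). Not to be used.
- tab_a (a joint): Inward deflection (m) of the sprung tab at the short cover's +x end: 0 when fully sprung out, up to 0.009; about 0.004 while it slides past the edge, back to 0 once caught.
- tab_b (a joint): The same for the tab at the short cover's -x end.

How it is judged:
At the end, for the whole second after the job is handed in: The short cover sits in the opening with its flange down on the housing (rib centre 13.5 to 18.5 mm above the opening's centre, within 10 mm sideways and 10 degrees), and both tabs have sprung back out under the edge (deflection under 1.5 mm) (z of short_cover_grip in the frame of opening between 0.0135 and 0.0185 m and horizontal distance between short_cover_grip and opening below 0.01 m and angle between the x axis of short_cover_grip and the x axis of opening, either way round below 0.17 rad and value of joint each of tab_a, tab_b below 0.0015 m); the robot touches nothing.
It fails at once if the longer cover is moved more than 30 mm (distance of long_cover_grip from where it was at the start of the episode above 0.03 m).
It also fails if it takes over 37 s, if anything falls off the work surface, if the arm or the gripper's body presses on something with over 40 N, if the wrist force passes 120 N, or if a joint passes its speed limit or range.

ROBOT

A 6-joint arm with a two-finger parallel gripper is mounted at the origin on a cart in front of the work surface, level with it; the furniture and walls round the work are solid. World frame = base frame: x ahead of the robot, y to its left, z up, the work surface at z = 0. Lengths are in m, angles in rad, forces in N, time in s.
With the tool pointing down it reaches from about 0.35 to 0.725 m from the base axis. Payload 6 kg.
Tool frame: the origin (TCP) lies midway between the tips of the shut fingers; the grasp point (between the pads) lies 19 mm behind it; x points along the fingers, z is the direction in which the jaws open and shut, and the axes are right-handed (so a half turn about x gives the same grasp; the last joint's range is limited). The gripper opens to 85 mm and grips with 20 to 120 N. Pads are 22 mm wide; open, the fingers measure 114 mm over their backs; the gripper's body (76 mm by 85 mm) begins 54 mm behind the grasp point. The pads swing forward as they close: fully open they stand 13 mm farther back than shut.
Start: joints at [-0.995, 0.04, 0.085, 0, -1.615, -0.334], TCP at [0.144, -0.583, 0.231] pointing down, gripper open.
Joint ranges: [-2.56, 2.56], [-1.29, 2.01], [-1.08, 1.49], [-3.29, 1.98], [-2.81, -0.18], [-2.99, 2.99]. Speed limits (rad/s): [2.57, 2.57, 3.01, 3.14, 3.14, 3.14].

INTERFACE

Orientations are given as a unit quaternion [w, x, y, z].
In Python, from rig import monitor, optics, robot gives the robot as it stands. The module is installed in compiled form; this text tells all that it offers.
- The arm moves only by the shell command python3 -m jog 'ROWS'. ROWS is JSON, a list that holds one entry, the list of rows, each a list of 5 numbers: the opening, from -1 (shut) to 1 (fully open), so that 0 is half open, then the shift along the tool's x, y, z in mm, then the turn about the tool's x in degrees. In form: [[[claw, x, y, z, turn], ...]]. A call has 1 to 20 rows; each row shifts and turns the commanded pose from where the row before left it, along the tool's axes as they then stand; what a row does not reach is not made up. A row lasts 1/12 s, in which the tool goes at most 41.7 mm and 7.16 degrees, less where a joint would pass 70% of its speed; a pose out of reach is approached as far as the arm can. A call is refused whole if a number of a shift passes 41.7 or a number of a turn 7.16, either way. A call with a gripper value outside its range is refused whole. The fingers move at their own pace and stop on an object; the grip force is fixed at half the most. Time passes only in rows, so rows that do not move let the fingers close. It gives the time, the measured TCP pose, the force and the opening at its end, in the units of the state.
- monitor.read_state(): the state, without advancing time (a new reading comes with each control period).
- optics.camera(name): name is "scene" or "side" or "wrist"; returns a dict with "image" (420x560x3 uint8, blue, green, red), "K" (3x3 intrinsics, pixels), "R" (3x3) and "t" (3): a world point X has camera coordinates R X + t. Camera axes: x right, y down, z forward; pixel columns grow to the right and rows downward; lengths in m; the calibration is good to about 2 mm. A picture is of the moment at which its call begins. There is no depth.
- robot.hand_in(): hands the job in, once; it reports no verdict.
The state is a dict: "clock": time; "qpos": joint angles; "joint_velocities": joint speeds; "effort": joint torques, N m; "eef_pos": TCP position; "ee_rot": TCP orientation; "wrist_force": force on the tool from outside, world axes, zero at the start; "ft_torque": the same for the moment, N m; "opening": opening from 0.0 (shut) to 1.0 (fully open).
Only numpy, scipy, OpenCV 4.12 (cv2) and the standard library are available. Lean on these libraries where they do the work, as an engineer would, in place of code of your own. Each camera call takes 0.05 s, during which the arm holds its last target.

## Working session

There is one attempt and no reset: what is moved stays moved. The work goes in short steps, Python scripts to look and compute and a shell command to move; the robot and the scene stay as the last step left them, time stands still between calls to the robot, and variables do not carry over. Pictures are saved under pics/ and viewed, and the job is handed in when it is done.

```bash
mkdir -p pics; python3 - <<'E'
from rig import monitor, optics, robot
import cv2
s=monitor.read_state(); print(s)
for n in("scene","side","wrist"):
    c=optics.camera(n); cv2.imwrite(f"pics/{n}0.png",c["image"]); print(n,c["K"].tolist(),c["R"].tolist(),c["t"].tolist())
E
```

```text
{'clock': 0.0, 'qpos': array([-9.95325752e-01,  4.08122043e-02,  8.37735923e-02, -4.53068670e-04,
       -1.61553238e+00, -3.33710857e-01]), 'joint_velocities': array([ 1.58582627e-03,  1.63257057e-04, -4.35103486e-04, -3.92459335e-05,
       -4.80063475e-04, -1.61666573e-03]), 'effort': array([ 9.98506221e-04, -3.68210113e+01,  3.47412944e+01,  6.93261668e+00,
       -5.34439008e-03,  3.16508931e-05]), 'eef_pos': array([ 0.14363898, -0.58219352,  0.23026026]), 'ee_rot': array([ 0.43640805, -0.55610696,  0.43569775,  0.55718984]), 'wrist_force': array([ 0.13697373,  0.49039496, -0.30979569]), 'ft_torque': array([0.00065143, 0.0147078 , 0.01063113]), 'opening': 1.0024281876493872}
scene [[402.9235426605989, 0.0, 278.7942523604131], [0.0, 402.9235426605989, 214.23562816195832], [0.0, 0.0, 1.0]] [[-0.881979677250996, -0.4710956663843629, -0.013443289407778334], [-0.27581869037341133, 0.5390936593568016, -0.7958027874303963], [0.38214643653568797, -0.69817397513454, -0.6054066414302948]] [0.45725503132211354, 0.2278357945992745, 0.6559639874463218]
side [[415.7593302316557, 0.0, 290.9538186360001], [0.0, 415.7593302316557, 204.1766868317415], [0.0, 0.0, 1.0]] [[-0.9956785340937151, -0.09278665144357746, 0.003859282171392446], [-0.03643507754258233, 0.3520785358626526, -0.9352610275796147], [0.0854209685584071, -0.931359942180626, -0.3539377293138508]] [0.554022513594128, 0.08666889205687611, 0.8648105964220111]
wrist [[291.86447546521754, 0.0, 277.9915256453928], [0.0, 291.86447546521754, 213.17455103714042], [0.0, 0.0, 1.0]] [[-0.2396610096663203, 0.970854307769632, 0.0021245072059348064], [0.9192686286280339, 0.2262218694847532, 0.3221317342131275], [0.31226237183825656, 0.07915540949279097, -0.9466924697503274]] [0.5992306714605024, -0.04217423849363559, 0.38168108212423174]
```

View pics/scene0.png

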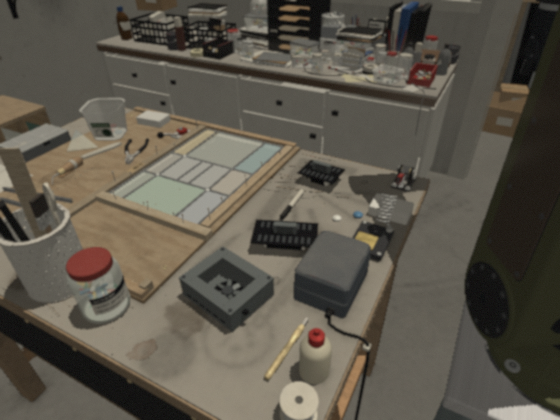

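View pics/side0.png

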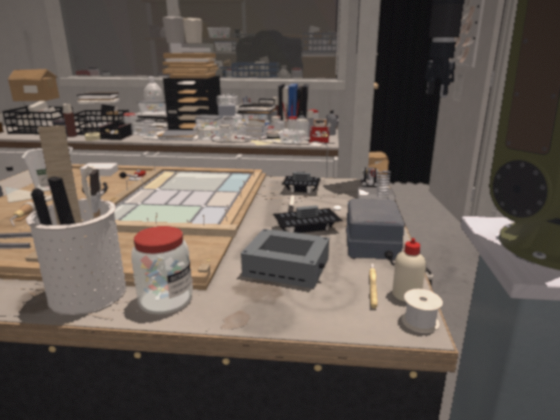

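View pics/wrist0.png

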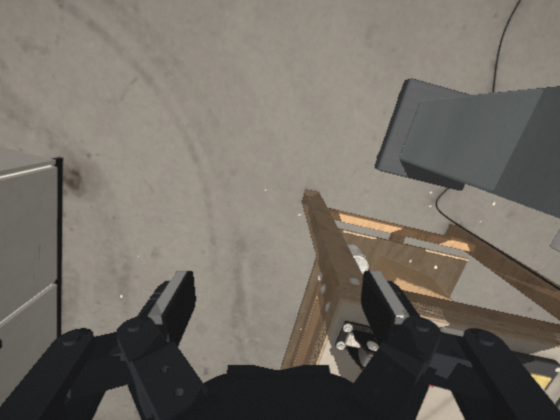

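The scene view shows the extractor at about (227,287), one black cover at about (285,235) and another at about (321,173). I'll enlarge these areas.

```bash
python3 - <<'E'
import cv2
a=cv2.imread("pics/scene0.png")
cv2.imwrite("pics/s1.png",cv2.resize(a[150:330,170:390],(0,0),fx=3.6,fy=3.3,interpolation=cv2.INTER_CUBIC)) 
a=cv2.imread("pics/side0.png")
cv2.imwrite("pics/s2.png",cv2.resize(a[160:300,230:420],(0,0),fx=4,fy=4,interpolation=cv2.INTER_CUBIC)) 
E
```

```text
(no output)
```

View pics/s1.png

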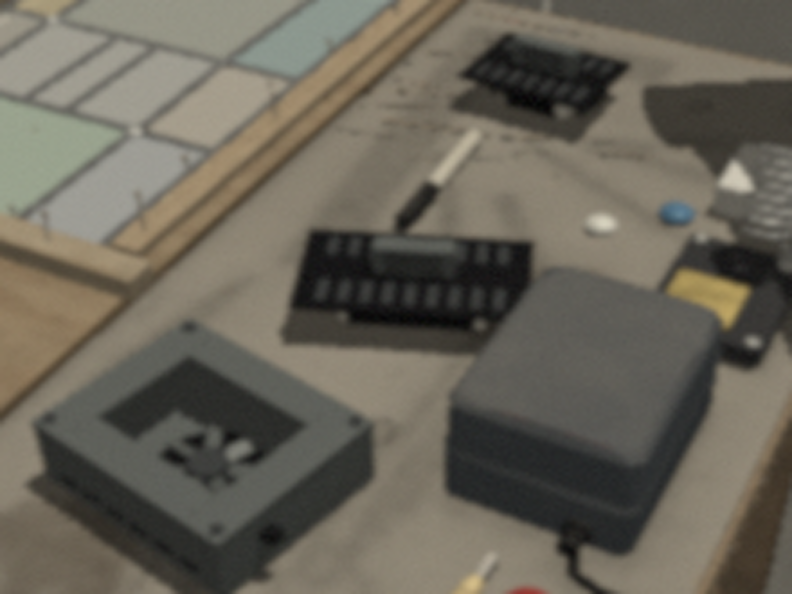

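View pics/s2.png

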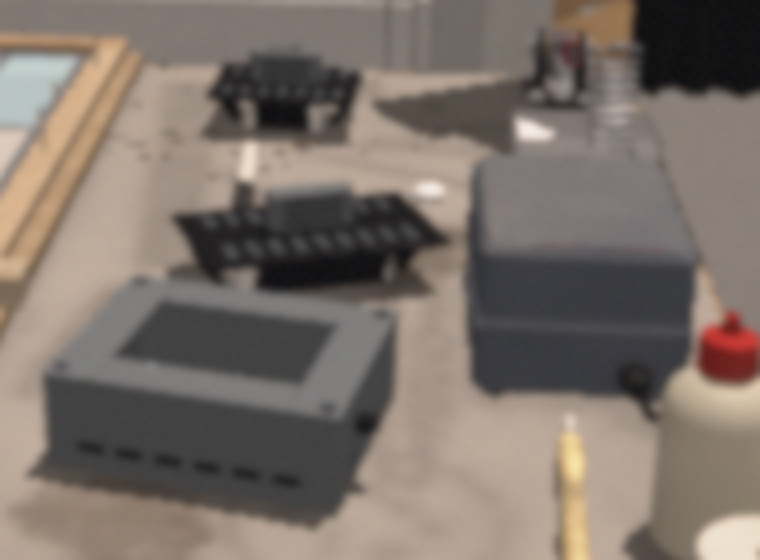

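```bash
cat > h.py <<'E'
import numpy as np, cv2
def ray(cam,px,z):
    K,R,t=[np.array(cam[k]) for k in("K","R","t")]
    C=-R.T@t; d=R.T@np.linalg.solve(K,np.array([px[0],px[1],1.]))
    return C+d*(z-C[2])/d[2]
def proj(cam,X):
    K,R,t=[np.array(cam[k]) for k in("K","R","t")]
    p=K@(R@np.asarray(X)+t); return p[:2]/p[2]
E
python3 - <<'E'
from h import *
from rig import optics
c=optics.camera("scene"); s=optics.camera("side")
f1=lambda p:(170+(p[0]+.5)/3.6-.5,150+(p[1]+.5)/3.3-.5); f2=lambda p:(230+(p[0]+.5)/4-.5,160+(p[1]+.5)/4-.5)
def rep(n,cam,f,pts,z):
    P=np.array([ray(cam,f(p),z) for p in pts])
    print(n,"c",P[:,:2].mean(0).round(4),"edges",[ (np.round(1000*np.linalg.norm(e)),np.degrees(np.arctan2(e[1],e[0])).round(1)) for e in (np.roll(P,-1,0)-P)])
rep("near",c,f1,[(310,230),(533,242),(525,325),(293,308)],.0305)
rep("far",c,f1,[(462,72),(503,33),(630,67),(600,97)],.0305)
rep("ext",c,f1,[(190,322),(373,428),(220,548),(37,427)],.048)
rep("open",c,f1,[(190,357),(305,425),(215,490),(102,417)],.048)
rep("near",s,f2,[(175,215),(403,193),(450,240),(205,263)],.0305)
rep("far",s,f2,[(222,72),(358,75),(355,102),(212,93)],.0305)
rep("ext",s,f2,[(135,281),(396,314),(338,415),(47,375)],.048)
rep("open",s,f2,[(165,300),(337,323),(300,384),(117,355)],.048)
# ribs top centre
print(ray(c,f1((545,45)),.0545),ray(s,f2((286,55)),.0545))
E
```

```text
near c [ 0.5227 -0.0361] edges [(np.float64(138.0), np.float64(-158.3)), (np.float64(83.0), np.float64(110.6)), (np.float64(134.0), np.float64(20.4)), (np.float64(80.0), np.float64(-66.3))]
far c [ 0.5552 -0.3117] edges [(np.float64(70.0), np.float64(-90.5)), (np.float64(106.0), np.float64(175.8)), (np.float64(52.0), np.float64(86.7)), (np.float64(104.0), np.float64(5.9))]
ext c [0.5478 0.1465] edges [(np.float64(135.0), np.float64(167.2)), (np.float64(107.0), np.float64(77.5)), (np.float64(131.0), np.float64(-11.7)), (np.float64(109.0), np.float64(-100.4))]
open c [0.551  0.1434] edges [(np.float64(85.0), np.float64(167.5)), (np.float64(62.0), np.float64(76.4)), (np.float64(83.0), np.float64(-12.2)), (np.float64(62.0), np.float64(-101.6))]
near c [ 0.5236 -0.0339] edges [(np.float64(138.0), np.float64(-159.6)), (np.float64(74.0), np.float64(110.7)), (np.float64(138.0), np.float64(19.0)), (np.float64(70.0), np.float64(-69.3))]
far c [ 0.5548 -0.2945] edges [(np.float64(98.0), np.float64(-178.2)), (np.float64(63.0), np.float64(89.8)), (np.float64(100.0), np.float64(-5.6)), (np.float64(50.0), np.float64(-91.9))]
ext c [0.5504 0.1505] edges [(np.float64(131.0), np.float64(169.0)), (np.float64(103.0), np.float64(77.0)), (np.float64(130.0), np.float64(-10.3)), (np.float64(105.0), np.float64(-102.5))]
open c [0.5503 0.1468] edges [(np.float64(85.0), np.float64(168.4)), (np.float64(64.0), np.float64(77.8)), (np.float64(85.0), np.float64(-13.1)), (np.float64(61.0), np.float64(-102.6))]
[ 0.55535315 -0.30366086  0.0545    ] [ 0.55497244 -0.28836379  0.0545    ]
```

The far cover (321,173) measures about 104 mm long, so it is the short one, at about (0.555, -0.30). The near one measures about 138 mm. The extractor is at about (0.550, 0.147) with yaw about -12°. Next I work out the approach.

```bash
cat >> h.py <<'E'
from scipy.spatial.transform import Rotation as Rn
def tool(s=None):
    from rig import monitor
    s=s or monitor.read_state(); q=s["ee_rot"]; return s,Rn.from_quat([q[1],q[2],q[3],q[0]]).as_matrix(),np.array(s["eef_pos"])
def go(target,jawdeg=None):
    s,M,p=tool()
    d=M.T@(np.array(target)-p)*1000
    print("t",round(s["clock"],2),"pos",p.round(4),"axes x,y,z",M.T.round(3).tolist(),"F",np.round(s["wrist_force"],1),"open",round(s["opening"],3))
    print("need mm",d.round(1))
    a=np.degrees(np.arctan2(M[1,2],M[0,2])); print("jaw deg",a.round(2),end=" ")
    if jawdeg is not None:
        e=(jawdeg-a+90)%180-90; print("yaw err",e.round(2),"=> turn about tool x (down):",-e.round(2), "or",(-e+180*np.sign(e)).round(2),"q6",s["qpos"][5])
E
python3 - <<'E'
from h import *
from rig import optics
go((.555,-.298,.2),89)
c=optics.camera("scene");print(ray(c,(403,185),0.0),ray(c,(404,165),0.1), ray(c,(335,250),.08))
E
```

```text
t 0.25 pos [ 0.1437 -0.5824  0.2308] axes x,y,z [[-0.0, 0.001, -1.0], [-0.971, -0.239, 0.0], [-0.239, 0.971, 0.001]] F [-0.2  0.9 -0.6] open 0.997
need mm [  30.9 -467.5  177.6]
jaw deg 103.85 yaw err -14.85 => turn about tool x (down): 14.85 or -165.15 q6 -0.3336909346451062
[ 0.35347426 -0.38436652  0.        ] [ 0.34955696 -0.31055311  0.1       ] [0.3900969  0.01760609 0.08      ]
```

```bash
python3 -m jog '[[[1,0,-38,15,0],[1,0,-39,15,0],[1,0,-39,15,0],[1,0,-39,15,0],[1,0,-39,15,0],[1,0,-39,15,0],[1,0,-39,15,0],[1,0,-39,15,0],[1,0,-39,15,0],[1,0,-39,14,0],[1,0,-39,14,0],[1,0,-39,14,0],[1,0,0,0,7],[1,0,0,0,7],[1,0,0,0,0.8],[1,0,0,0,0],[1,0,0,0,0]]]'; python3 - <<'E'
from h import *
from rig import optics
go((.555,-.298,.2),89)
for n in("scene","side","wrist"):
    c=optics.camera(n); cv2.imwrite(f"pics/{n}1.png",c["image"])
    print(n, proj(c,(.555,-.298,.0545)))
    if n=="wrist": np.savez("w1.npz",**c)
E
```

```text
clock: 1.72
eef_pos: [0.5537, -0.2997, 0.2314]
ee_rot: [0.503, -0.497, 0.503, 0.497]
wrist_force: [0.5, 1.0, -0.0]
opening: 1.0
t 1.72 pos [ 0.5537 -0.2997  0.2314] axes x,y,z [[0.0, 0.0, -1.0], [-1.0, 0.014, -0.0], [0.014, 1.0, 0.0]] F [ 0.5  1.  -0. ] open 1.0
need mm [31.4 -1.3  1.7]
jaw deg 89.22 yaw err -0.22 => turn about tool x (down): 0.22 or -179.78 q6 -1.4057687299853563
scene [320.28346711 164.30466623]
side [301.35483778 172.40577447]
wrist [279.48728812 192.50882821]
```

View pics/wrist1.png

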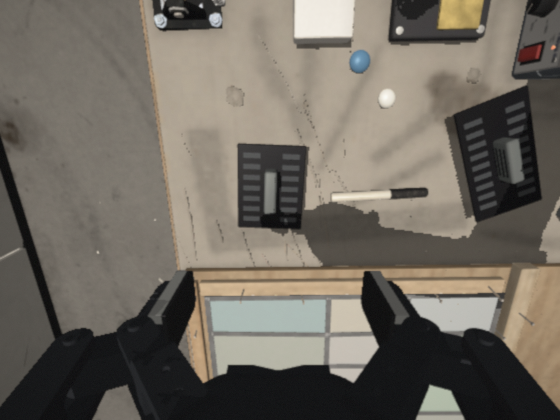

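The wrist view shows the short cover at (238..307, 143..230) with its rib at about (271,193). The longer cover is far to the right. I'll enlarge for the yaw.

```bash
python3 - <<'E'
import cv2
a=cv2.imread("pics/wrist1.png")
a=cv2.convertScaleAbs(a,alpha=1.8)
cv2.imwrite("pics/w1c.png",cv2.resize(a[130:245,215:330],(0,0),fx=5,fy=5,interpolation=cv2.INTER_CUBIC)) 
E
```

```text
(no output)
```

View pics/w1c.png

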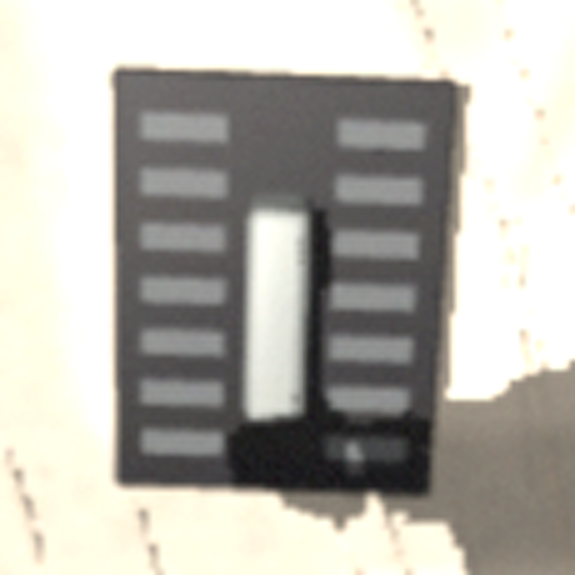

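```bash
python3 - <<'E'
from h import *
c=np.load("w1.npz")
f=lambda p:(215+(p[0]+.5)/5-.5,130+(p[1]+.5)/5-.5)
def rep(n,pts,z):
    P=np.array([ray(c,f(p),z) for p in pts]); r=np.array([p for p in P[:,:2]],np.float32)
    print(n,"c",P[:,:2].mean(0).round(4),[ (round(1000*np.linalg.norm(e)),np.degrees(np.arctan2(e[1],e[0])).round(1)) for e in (np.roll(P,-1,0)-P)])
rep("fl",[(117,71),(455,81),(430,493),(119,486)],.0305)
rep("rib",[(250,211),(308,213),(303,415),(245,415)],.0545)
E
```

```text
fl c [ 0.5556 -0.3086] [(78, np.float64(87.5)), (102, np.float64(-2.7)), (79, np.float64(-92.3)), (103, np.float64(176.9))]
rib c [ 0.5551 -0.3089] [(13, np.float64(87.2)), (47, np.float64(-2.4)), (13, np.float64(-90.9)), (48, np.float64(176.9))]
```

```bash
python3 -m jog '[[[0,20,-1.7,-9,1.9],[0,40,0,0,0],[0,40,0,0,0],[0,30,0,0,0],[0,20,0,0,0],[0,0,0,0,0],[0,0,0,0,0]]]'; python3 - <<'E'
from h import *
from rig import optics
go((.5553,-.3087,.0335),87.3)
c=optics.camera("wrist"); cv2.imwrite("pics/wrist2.png",c["image"])
print(proj(c,(.5553,-.3087,.0545)))
E
```

```text
clock: 2.45
eef_pos: [0.5548, -0.3087, 0.081]
ee_rot: [0.512, -0.487, 0.513, 0.488]
wrist_force: [-0.1, -0.5, 1.8]
opening: 0.497
t 2.45 pos [ 0.5548 -0.3087  0.081 ] axes x,y,z [[-0.002, -0.0, -1.0], [-0.999, 0.049, 0.002], [0.049, 0.999, -0.0]] F [-0.1 -0.5  1.8] open 0.497
need mm [47.5 -0.6  0. ]
jaw deg 87.18 yaw err 0.12 => turn about tool x (down): -0.12 or 179.88 q6 -1.4272716726290584
[278.07922247 251.05558082]
```

View pics/wrist2.png

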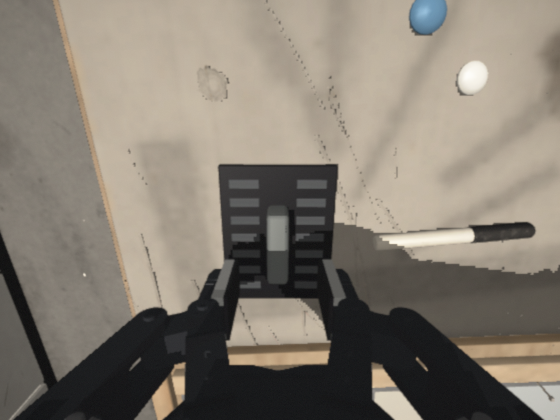

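```bash
python3 - <<'E'
from h import *
from rig import optics
c=optics.camera("wrist")
a=cv2.convertScaleAbs(c["image"],alpha=1.8)
cv2.imwrite("pics/w2c.png",cv2.resize(a[155:305,205:350],(0,0),fx=4,fy=4,interpolation=cv2.INTER_CUBIC)) 
np.savez("w2.npz",**c)
E
```

```text
(no output)
```

View pics/w2c.png

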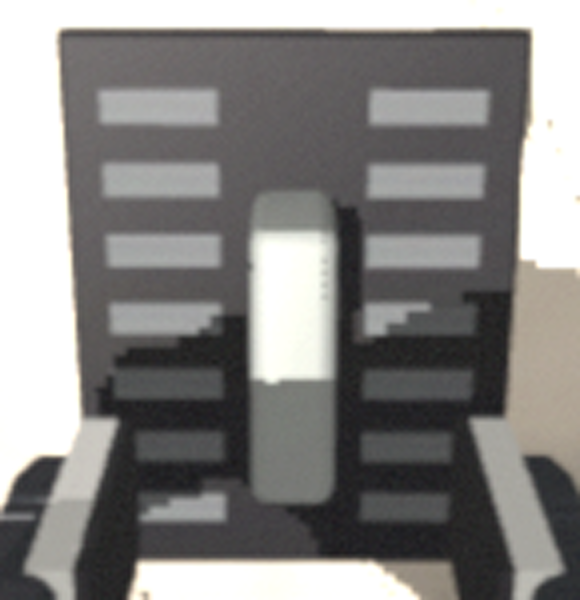

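```bash
python3 - <<'E'
from h import *
c=np.load("w2.npz")
f=lambda p:(205+(p[0]+.5)/4-.5,155+(p[1]+.5)/4-.5)
for p,z in [((293,232),.0545),((292,502),.0545),((60,30),.0305),((530,30),.0305),((292,558),.0305)]: print(p,ray(c,f(p),z).round(4))
E
```

```text
(293, 232) [ 0.5311 -0.308   0.0545]
(292, 502) [ 0.5791 -0.3105  0.0545]
(60, 30) [ 0.5017 -0.3456  0.0305]
(530, 30) [ 0.5056 -0.2671  0.0305]
(292, 558) [ 0.6065 -0.3119  0.0305]
```

The measurements agree: rib centre (0.555, -0.309), yaw about -2.8°. I'll descend and grip.

```bash
python3 -m jog '[[[0,20,0,-0.3,0],[0,17,0,0,0],[0,8,0,0,0],[0,2,0,0,0],[0,0,0,0,0],[-1,0,0,0,0],[-1,0,0,0,0],[-1,0,0,0,0],[-1,0,0,0,0],[-1,0,0,0,0],[-1,0,0,0,0]]]'; python3 - <<'E'
from h import *
go((.5553,-.3087,.0335),87.3)
E
```

```text
clock: 3.47
eef_pos: [0.5563, -0.3092, 0.036]
ee_rot: [0.512, -0.488, 0.512, 0.487]
wrist_force: [0.5, 0.5, 5.9]
opening: 0.148
t 3.47 pos [ 0.5563 -0.3092  0.036 ] axes x,y,z [[0.002, -0.001, -1.0], [-0.999, 0.049, -0.002], [0.049, 0.999, -0.001]] F [0.5 0.5 5.9] open 0.148
need mm [2.5 1.  0.5]
jaw deg 87.17 yaw err 0.13 => turn about tool x (down): -0.13 or 179.87 q6 -1.4275386905749767
```

```bash
python3 -m jog '[[[-1,-5,0,0,0],[-1,-15,0,0,0],[-1,-30,0,0,0],[-1,-30,0,0,0],[-1,-30,0,0,0],[-1,-30,0,0,0],[-1,-20,0,0,0],[-1,0,0,0,0],[-1,0,0,0,0]]]'; python3 - <<'E'
from h import *
from rig import optics
go((.55,.1465,.2),78)
for n in("scene","wrist"):
    c=optics.camera(n); cv2.imwrite(f"pics/{n}3.png",c["image"])
    np.savez(n+"3.npz",**c)
E
```

```text
clock: 4.22
eef_pos: [0.5558, -0.3085, 0.1951]
ee_rot: [0.513, -0.488, 0.512, 0.487]
wrist_force: [0.0, 0.8, -2.4]
opening: 0.145
t 4.22 pos [ 0.5558 -0.3085  0.1951] axes x,y,z [[0.002, 0.0, -1.0], [-0.999, 0.05, -0.002], [0.05, 0.999, 0.0]] F [ 0.   0.8 -2.4] open 0.145
need mm [ -4.7  28.4 454.2]
jaw deg 87.16 yaw err -9.16 => turn about tool x (down): 9.16 or -170.84 q6 -1.4274921024109006
```

View pics/wrist3.png

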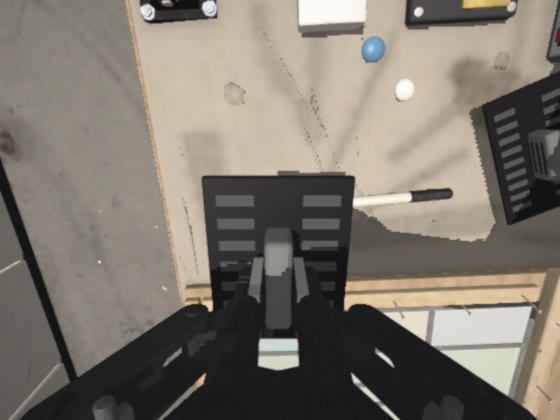

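View pics/scene3.png

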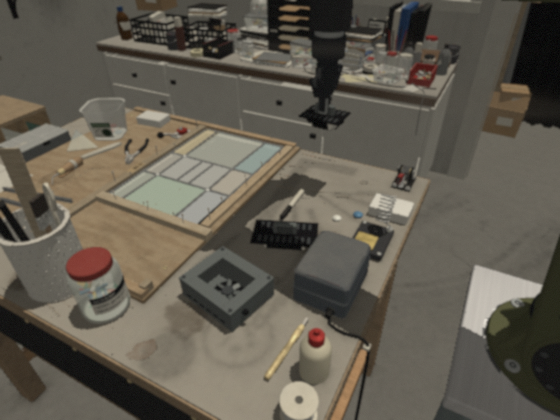

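The cover hangs level and straight in the jaws, and the long cover has not moved. I'll go partway towards the extractor and look at it with the wrist camera.

```bash
python3 -m jog '[[[-1,-5,1,20,0],[-1,-5,2,38,0],[-1,-5,3,40,0],[-1,-5,3,40,0],[-1,-5,3,40,0],[-1,-5,3,40,0],[-1,-5,3,40,0],[-1,-5,2,30,0],[-1,0,1,20,0],[-1,0,0,0,0],[-1,0,0,0,0]]]'; python3 - <<'E'
from h import *
from rig import optics
go((.55,.1465,.2),78)
for n in("scene","wrist"):
    c=optics.camera(n); cv2.imwrite(f"pics/{n}4.png",c["image"])
    np.savez(n+"4.npz",**c)
E
```

```text
clock: 5.23
eef_pos: [0.5492, 0.0009, 0.2325]
ee_rot: [0.511, -0.487, 0.513, 0.489]
wrist_force: [0.7, 0.4, -1.4]
opening: 0.143
t 5.23 pos [0.5492 0.0009 0.2325] axes x,y,z [[-0.003, -0.0, -1.0], [-0.999, 0.047, 0.003], [0.047, 0.999, -0.001]] F [ 0.7  0.4 -1.4] open 0.143
need mm [ 32.5   6.  145.5]
jaw deg 87.28 yaw err -9.28 => turn about tool x (down): 9.28 or -170.72 q6 -1.9853495554897334
```

View pics/wrist4.png

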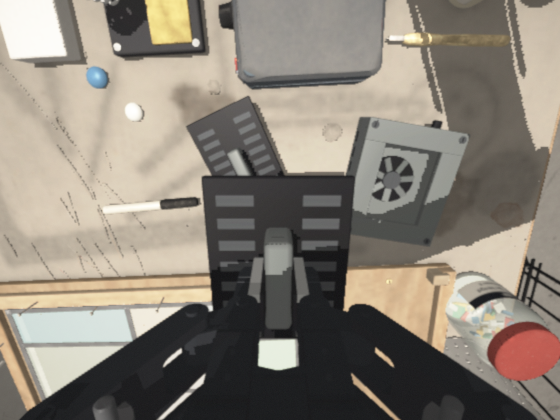

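```bash
python3 - <<'E'
import cv2
a=cv2.imread("pics/wrist4.png")
a=cv2.convertScaleAbs(a,alpha=1.5)
cv2.imwrite("pics/w4c.png",cv2.resize(a[105:255,335:480],(0,0),fx=4,fy=4,interpolation=cv2.INTER_CUBIC)) 
E
```

```text
(no output)
```

View pics/w4c.png

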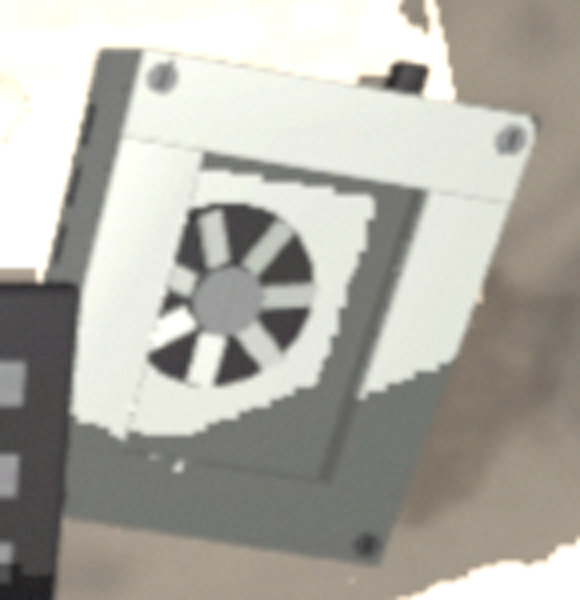

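```bash
python3 - <<'E'
from h import *
c=np.load("wrist4.npz")
f=lambda p:(335+(p[0]+.5)/4-.5,105+(p[1]+.5)/4-.5)
def rep(n,pts,z=.048):
    P=np.array([ray(c,f(p),z) for p in pts])
    print(n,"c",P[:,:2].mean(0).round(4),"diag",((P[0]+P[2])/2)[:2].round(4),[ (round(1000*np.linalg.norm(e)),np.degrees(np.arctan2(e[1],e[0])).round(1)) for e in (np.roll(P,-1,0)-P)])
rep("op",[(203,153), (427,190), (330,480), (125,450)])
rep("out",[(140,50),(537,118),(383,565)])
rep("scr",[(161,76),(511,137),(366,544)])
E
```

```text
op c [0.5511 0.1428] diag [0.5509 0.1427] [(64, np.float64(78.2)), (87, np.float64(-11.9)), (63, np.float64(-101.5)), (87, np.float64(168.6))]
out c [0.5333 0.1654] diag [0.5515 0.1429] [(111, np.float64(78.1)), (135, np.float64(-11.2)), (176, np.float64(-151.9))]
scr c [0.5348 0.1633] diag [0.5513 0.1429] [(99, np.float64(77.9)), (123, np.float64(-12.1)), (157, np.float64(-153.4))]
```

```bash
python3 - <<'E'
import cv2
a=cv2.imread("pics/wrist4.png")
a=cv2.convertScaleAbs(a,alpha=2)
cv2.imwrite("pics/w4d.png",cv2.resize(a[165:345,190:365],(0,0),fx=3.3,fy=3.3,interpolation=cv2.INTER_CUBIC)) 
E
```

```text
(no output)
```

View pics/w4d.png

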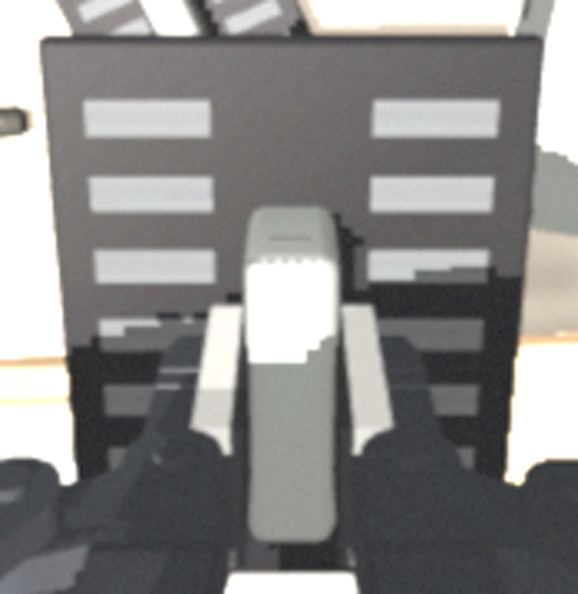

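```bash
python3 - <<'E'
from h import *
c=np.load("wrist4.npz")
f=lambda p:(190+(p[0]+.5)/3.3-.5,165+(p[1]+.5)/3.3-.5)
T=np.array([.5492,.0009,.2325])
for dz in (.004,.0065,.009):
    zr=T[2]+dz
    A,B=ray(c,f((292,258)),zr+.012),ray(c,f((292,540)),zr+.012)
    L,R=ray(c,f((42,38)),zr-.012),ray(c,f((543,38)),zr-.012)
    m=(L+R)/2; e=(R-L); w=np.linalg.norm(e); e/=w; n=np.array([-e[1],e[0],0]); n*= -1 if n[0]<0 else 1
    print(dz,"rib",((A+B)/2)[:2].round(4),"len",np.linalg.norm(A-B).round(4),"flange w",w.round(4),"ctr",(m+n*.052)[:2].round(4),"yaw",(np.degrees(np.arctan2(e[1],e[0]))-90).round(2))
E
```

```text
0.004 rib [ 0.5497 -0.    ] len 0.0498 flange w 0.0799 ctr [5.494e-01 1.000e-04] yaw -2.79
0.0065 rib [5.48e-01 1.00e-04] len 0.0488 flange w 0.0786 ctr [5.489e-01 1.000e-04] yaw -2.79
0.009 rib [5.464e-01 1.000e-04] len 0.0478 flange w 0.0773 ctr [5.484e-01 1.000e-04] yaw -2.79
```

```bash
python3 -m jog '[[[-1,0,1,20,0],[-1,0,1,38,0],[-1,0,1,40,0],[-1,0,1.2,30,0],[-1,0,0.5,14.7,0],[-1,0,0,0,5],[-1,10,0,0,4],[-1,30,0,0,0],[-1,35,0,0,0],[-1,25,0,0,0],[-1,12,0,0,0],[-1,0,0,0,0],[-1,0,0,0,0],[-1,0,0,0,0]]]'; python3 - <<'E'
from h import *
from rig import optics
go((.5512,.1436,.1),78.2)
for n in("scene","wrist","side"):
    c=optics.camera(n); cv2.imwrite(f"pics/{n}5.png",c["image"])
    np.savez(n+"5.npz",**c)
a=cv2.convertScaleAbs(cv2.imread("pics/wrist5.png"),alpha=1.6)
cv2.imwrite("pics/w5.png",cv2.resize(a,(780,585),interpolation=cv2.INTER_CUBIC))
E
```

```text
clock: 6.5
eef_pos: [0.5534, 0.1425, 0.1247]
ee_rot: [0.55, -0.446, 0.548, 0.445]
wrist_force: [0.1, 0.8, -1.3]
opening: 0.148
t 6.5 pos [0.5534 0.1425 0.1247] axes x,y,z [[0.003, 0.001, -1.0], [-0.979, 0.206, -0.003], [0.206, 0.979, 0.001]] F [ 0.1  0.8 -1.3] open 0.148
need mm [24.7  2.5  0.6]
jaw deg 78.12 yaw err 0.08 => turn about tool x (down): -0.08 or 179.92 q6 -2.3819979061714935
```

View pics/w5.png

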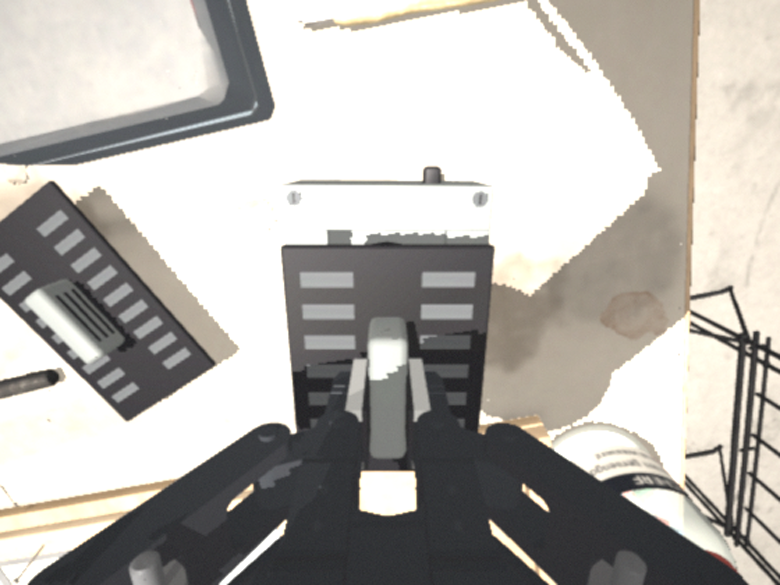

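View pics/scene5.png

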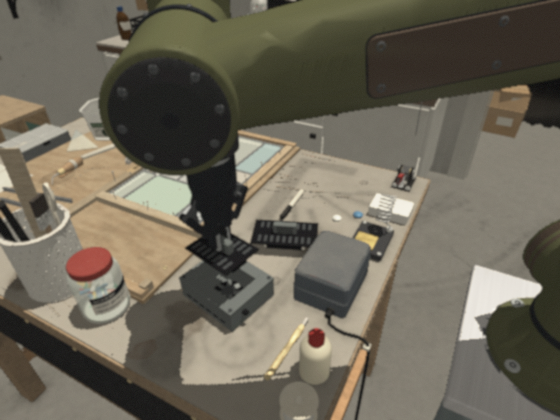

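View pics/side5.png

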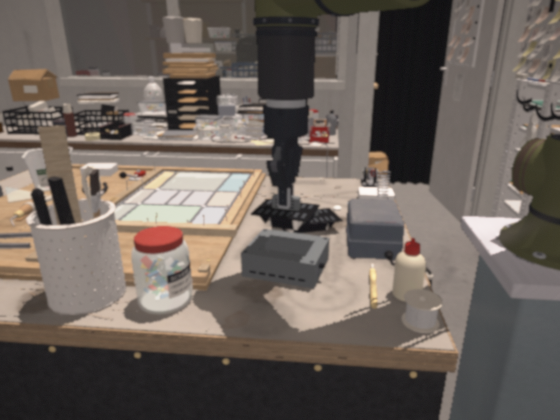

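```bash
python3 - <<'E'
import cv2
a=cv2.imread("pics/wrist5.png")
a=cv2.convertScaleAbs(a,alpha=1.2)
cv2.imwrite("pics/w5d.png",cv2.resize(a[115:205,190:370],(0,0),fx=4.4,fy=4.4,interpolation=cv2.INTER_CUBIC)) 
E
```

```text
(no output)
```

View pics/w5d.png

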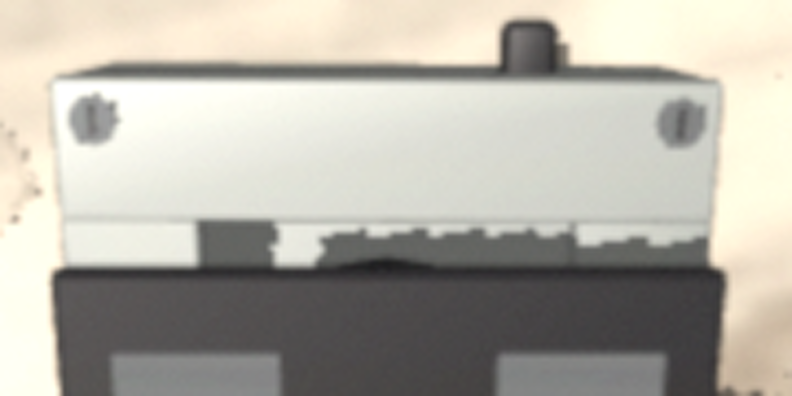

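```bash
python3 - <<'E'
from h import *
c=np.load("wrist5.npz")
f=lambda p:(190+(p[0]+.5)/4.4-.5,115+(p[1]+.5)/4.4-.5)
T=np.array([.5534,.1425,.1247])
def rep(n,a,b,z,off):
    L,R=ray(c,f(a),z),ray(c,f(b),z); m=(L+R)/2; e=R-L; w=np.linalg.norm(e); e/=w
    n_=np.array([e[1],-e[0],0])
    print(n,"w",(w*1000).round(1),"ctr",(m+n_*off)[:2].round(4),"yaw",(np.degrees(np.arctan2(e[1],e[0]))-90).round(2))
rep("outer",(53,81),(720,82),.048,.068)
rep("scr",(92,119),(680,122),.048,.0615)
rep("open",(198,220),(574,221),.048,.044)
for dz in(.004,.005,.0065): rep("flange",(55,271),(722,271),T[2]+dz-.012,.052)
E
```

```text
outer w 110.4 ctr [0.552  0.1428] yaw -11.95
scr w 98.2 ctr [0.5517 0.1426] yaw -12.15
open w 64.4 ctr [0.551  0.1429] yaw -12.03
flange w 79.6 ctr [0.5535 0.1427] yaw -11.89
flange w 79.0 ctr [0.5533 0.1427] yaw -11.89
flange w 78.3 ctr [0.553  0.1428] yaw -11.89
```

```bash
python3 -m jog '[[[-1,5,1.9,-0.3,0],[-1,15,0,0,0],[-1,12,0,0,0],[-1,8,0,0,0],[-1,5,0,0,0],[-1,3,0,0,0],[-1,0,0,0,0],[-1,0,0,0,0]]]'; python3 - <<'E'
from h import *
from rig import optics
go((.5515,.1426,.0585),78.0)
for n in("wrist","side"):
    c=optics.camera(n); cv2.imwrite(f"pics/{n}6.png",c["image"])
a=cv2.convertScaleAbs(cv2.imread("pics/wrist6.png"),alpha=1.4)
cv2.imwrite("pics/w6.png",cv2.resize(a[120:330,150:410],(0,0),fx=2.8,fy=2.8,interpolation=cv2.INTER_CUBIC))
a=cv2.convertScaleAbs(cv2.imread("pics/side6.png"),alpha=1.4)
cv2.imwrite("pics/s6.png",cv2.resize(a[160:300,220:360],(0,0),fx=4,fy=4,interpolation=cv2.INTER_CUBIC))
E
```

```text
clock: 7.32
eef_pos: [0.5505, 0.1428, 0.0747]
ee_rot: [0.549, -0.446, 0.549, 0.446]
wrist_force: [-0.4, 0.3, -1.6]
opening: 0.147
t 7.32 pos [0.5505 0.1428 0.0747] axes x,y,z [[0.0, 0.0, -1.0], [-0.979, 0.205, -0.0], [0.205, 0.979, 0.0]] F [-0.4  0.3 -1.6] open 0.147
need mm [16.2 -1.  -0. ]
jaw deg 78.16 yaw err -0.16 => turn about tool x (down): 0.16 or -179.84 q6 -2.384318249631505
```

View pics/w6.png

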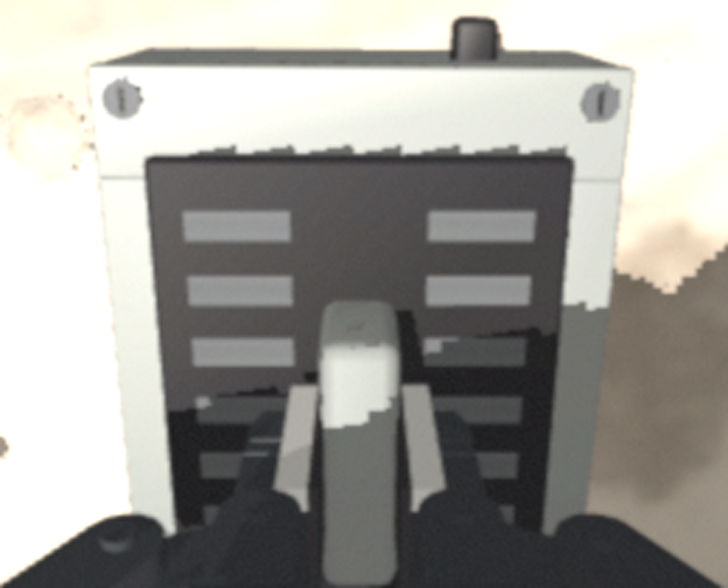

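View pics/s6.png

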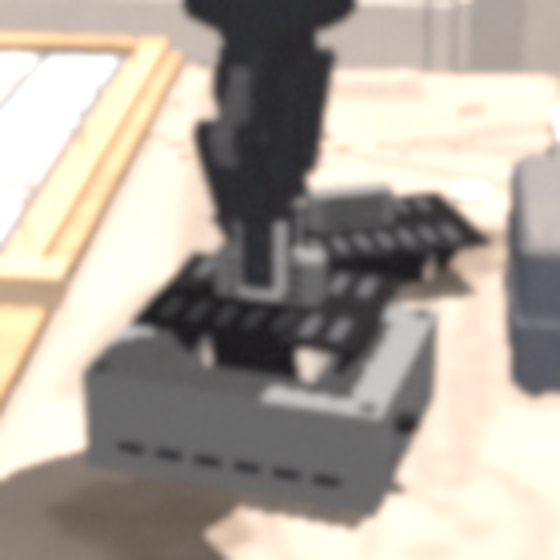

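No contact yet: the body has entered the opening and is centred. Now I'll press.

```bash
python3 -m jog '[[[-1,3,-0.8,0,0],[-1,3,0,0,0],[-1,3,0,0,0],[-1,2,0,0,0],[-1,2,0,0,0],[-1,0,0,0,0]]]'; python3 - <<'E'
from h import *
go((.5515,.1426,.0585),78.0)
E
```

```text
clock: 7.92
eef_pos: [0.551, 0.1428, 0.0609]
ee_rot: [0.549, -0.446, 0.549, 0.446]
wrist_force: [1.4, 0.1, -0.9]
opening: 0.147
t 7.92 pos [0.551  0.1428 0.0609] axes x,y,z [[-0.0, 0.0, -1.0], [-0.979, 0.205, 0.0], [0.205, 0.979, 0.0]] F [ 1.4  0.1 -0.9] open 0.147
need mm [ 2.4 -0.5 -0. ]
jaw deg 78.15 yaw err -0.15 => turn about tool x (down): 0.15 or -179.85 q6 -2.383319593445746
```

```bash
python3 -m jog '[[[-1,2,0,0,0],[-1,2,0,0,0],[-1,0,0,0,0]]]';python3 -m jog '[[[-1,2,0,0,0],[-1,0,0,0,0]]]';
```

```text
clock: 8.17
eef_pos: [0.551, 0.1426, 0.0575]
ee_rot: [0.549, -0.446, 0.549, 0.446]
wrist_force: [-1.4, -0.4, 3.7]
opening: 0.145
clock: 8.33
eef_pos: [0.5511, 0.1426, 0.0574]
ee_rot: [0.549, -0.446, 0.549, 0.446]
wrist_force: [-7.3, -1.0, 11.6]
opening: 0.148
```

```bash
python3 - <<'E'
from h import *
from rig import optics
go((.5515,.1426,.0585),78.0)
for n in("wrist","side"):
    c=optics.camera(n); cv2.imwrite(f"pics/{n}7.png",c["image"])
a=cv2.convertScaleAbs(cv2.imread("pics/side7.png"),alpha=1.4)
cv2.imwrite("pics/s7.png",cv2.resize(a[160:300,220:360],(0,0),fx=4,fy=4,interpolation=cv2.INTER_CUBIC))
E
```

```text
t 8.33 pos [0.5511 0.1426 0.0574] axes x,y,z [[0.001, -0.0, -1.0], [-0.979, 0.205, -0.001], [0.205, 0.979, -0.0]] F [-7.3 -1.  11.6] open 0.148
need mm [-1.1 -0.4  0.1]
jaw deg 78.19 yaw err -0.19 => turn about tool x (down): 0.19 or -179.81 q6 -2.38325209531609
```

View pics/s7.png

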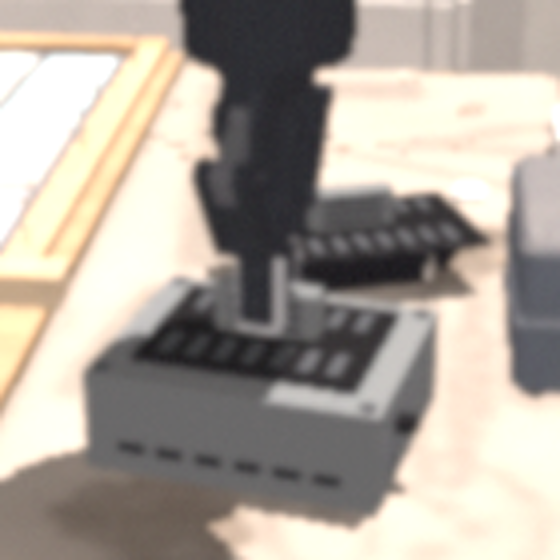

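```bash
python3 -m jog '[[[-1,1.5,0,0,0],[-1,0,0,0,0]]]';python3 -m jog '[[[-1,1.5,0,0,0],[-1,0,0,0,0]]]';python3 -m jog '[[[-1,1.5,0,0,0],[-1,0,0,0,0],[-1,0,0,0,0]]]'
```

```text
clock: 8.6
eef_pos: [0.5512, 0.1426, 0.0574]
ee_rot: [0.549, -0.446, 0.548, 0.446]
wrist_force: [-11.4, -0.4, 19.1]
opening: 0.148
clock: 8.77
eef_pos: [0.5514, 0.1426, 0.0574]
ee_rot: [0.549, -0.447, 0.548, 0.445]
wrist_force: [-14.5, -1.4, 26.5]
opening: 0.146
clock: 9.02
eef_pos: [0.5515, 0.1426, 0.0574]
ee_rot: [0.549, -0.447, 0.548, 0.445]
wrist_force: [-20.8, -1.5, 33.5]
opening: 0.151
```

z stays fixed at 0.0574 from 4 N to 33 N, so the flange is on the housing. I'll relax the load, let go, retreat and look.

```bash
python3 -m jog '[[[-1,-3,0,0,0],[-1,-3,0,0,0],[-1,0,0,0,0]]]'; python3 -m jog '[[[0.1,0,0,0,0],[0.1,0,0,0,0],[0.1,0,0,0,0],[0.1,-5,0,0,0],[0.1,-15,0,0,0],[0.1,-30,0,0,0],[0.1,-35,0,0,0],[0.1,-35,0,0,0],[0.1,0,0,0,0],[0.1,0,0,0,0]]]'
python3 - <<'E'
from h import *
from rig import optics
for n in("wrist","side"):
    c=optics.camera(n); cv2.imwrite(f"pics/{n}8.png",c["image"]); np.savez(n+"8.npz",**c)
a=cv2.convertScaleAbs(cv2.imread("pics/side8.png"),alpha=1.4)
cv2.imwrite("pics/s8.png",cv2.resize(a[160:300,220:360],(0,0),fx=4,fy=4,interpolation=cv2.INTER_CUBIC))
E
```

```text
clock: 9.27
eef_pos: [0.551, 0.1428, 0.0574]
ee_rot: [0.549, -0.446, 0.549, 0.446]
wrist_force: [-4.1, 0.7, 7.2]
opening: 0.147
clock: 10.1
eef_pos: [0.5521, 0.1431, 0.1797]
ee_rot: [0.551, -0.446, 0.547, 0.445]
wrist_force: [-0.7, -0.5, -1.2]
opening: 0.548
```

View pics/s8.png

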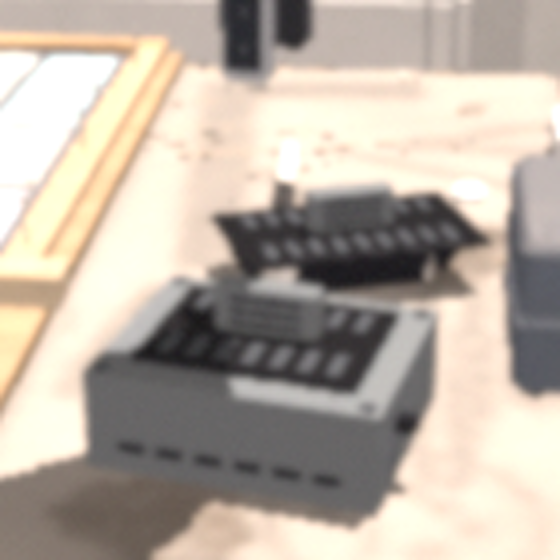

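View pics/wrist8.png

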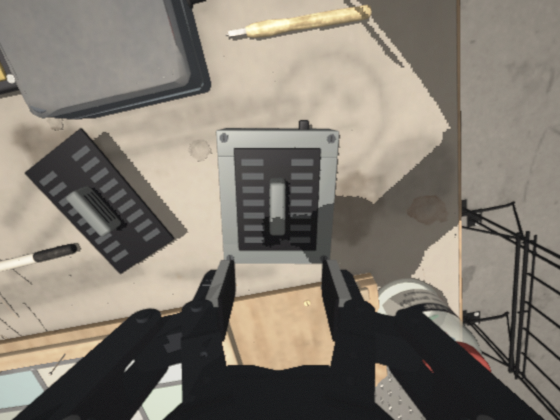

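```bash
python3 - <<'E'
import cv2
a=cv2.convertScaleAbs(cv2.imread("pics/wrist8.png"),alpha=1.5)
cv2.imwrite("pics/w8.png",cv2.resize(a[120:270,210:345],(0,0),fx=4,fy=4,interpolation=cv2.INTER_CUBIC))
E
```

```text
(no output)
```

View pics/w8.png

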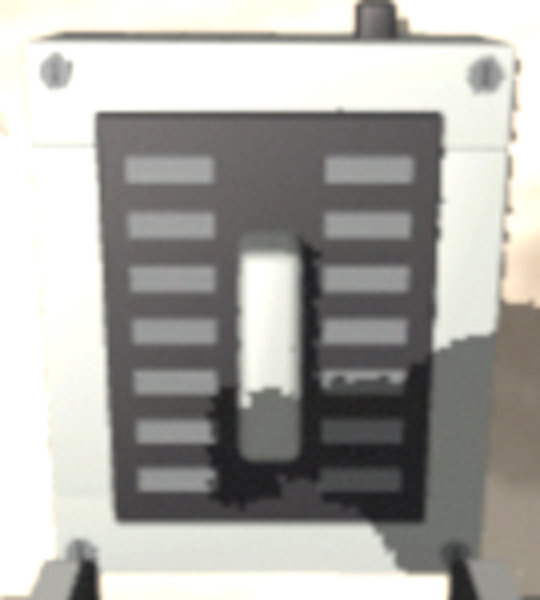

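```bash
python3 - <<'E'
from h import *
c=np.load("wrist8.npz")
f=lambda p:(210+(p[0]+.5)/4-.5,120+(p[1]+.5)/4-.5)
def rep(n,pts,z):
    P=np.array([ray(c,f(p),z) for p in pts])
    print(n,"c",P[:,:2].mean(0).round(4),[ (round(1000*np.linalg.norm(e),1),np.degrees(np.arctan2(e[1],e[0])).round(1)) for e in (np.roll(P,-1,0)-P)])
rep("scr",[(56,72),(486,75),(455,551),(82,549)],.048)
for z in(.052,.056,.060): rep("fl %g"%z,[(97,113),(442,114),(423,520),(118,519)],z)
E
```

```text
scr c [0.5512 0.1429] [(np.float64(98.3), np.float64(77.8)), (np.float64(121.5), np.float64(-12.3)), (np.float64(97.9), np.float64(-102.3)), (np.float64(121.4), np.float64(167.9))]
fl 0.052 c [0.5501 0.1432] [(np.float64(78.6), np.float64(78.0)), (np.float64(102.2), np.float64(-11.9)), (np.float64(78.1), np.float64(-102.2)), (np.float64(102.1), np.float64(168.4))]
fl 0.056 c [0.5489 0.1435] [(np.float64(77.4), np.float64(78.0)), (np.float64(100.7), np.float64(-11.9)), (np.float64(77.0), np.float64(-102.2)), (np.float64(100.5), np.float64(168.4))]
fl 0.06 c [0.5478 0.1437] [(np.float64(76.2), np.float64(78.0)), (np.float64(99.2), np.float64(-11.9)), (np.float64(75.8), np.float64(-102.2)), (np.float64(99.0), np.float64(168.4))]
```

The flange's measured size and position fit it being down at z = 0.052, 1.1 mm off centre. I'll check the latch with a gentle tug.

```bash
python3 -m jog '[[[0,30,0.8,0,0],[0,35,0,0,0],[0,30,0,0,0],[0,15,0,0,0],[0,8,0,0,0],[0,2,0,0,0],[0,0,0,0,0],[-1,0,0,0,0],[-1,0,0,0,0],[-1,0,0,0,0],[-1,0,0,0,0],[-1,0,0,0,0]]]';python3 -m jog '[[[-1,-1.5,0,0,0],[-1,0,0,0,0],[-1,0,0,0,0]]]';python3 -m jog '[[[-1,-1.5,0,0,0],[-1,0,0,0,0],[-1,0,0,0,0]]]'
```

```text
clock: 11.2
eef_pos: [0.5511, 0.1432, 0.0585]
ee_rot: [0.55, -0.446, 0.548, 0.446]
wrist_force: [-2.0, 0.6, 5.6]
opening: 0.146
clock: 11.45
eef_pos: [0.5502, 0.1429, 0.0585]
ee_rot: [0.549, -0.446, 0.549, 0.446]
wrist_force: [-1.7, 0.2, 3.4]
opening: 0.144
clock: 11.7
eef_pos: [0.55, 0.1427, 0.0592]
ee_rot: [0.549, -0.446, 0.549, 0.446]
wrist_force: [0.1, 0.2, -1.1]
opening: 0.15
```

```bash
python3 -m jog '[[[-1,-1.5,0,0,0],[-1,0,0,0,0],[-1,0,0,0,0]]]';python3 -m jog '[[[-1,-1,0,0,0],[-1,0,0,0,0],[-1,0,0,0,0]]]'
```

```text
clock: 11.95
eef_pos: [0.5497, 0.1427, 0.0603]
ee_rot: [0.548, -0.445, 0.549, 0.446]
wrist_force: [0.3, 0.0, -5.8]
opening: 0.144
clock: 12.2
eef_pos: [0.5494, 0.1426, 0.0607]
ee_rot: [0.548, -0.445, 0.55, 0.446]
wrist_force: [2.4, 0.2, -12.2]
opening: 0.145
```

The tug met 12 N downward against about 1 N of cover weight, so the tabs are caught. I'll press it back down, release, and clear.

```bash
python3 -m jog '[[[-1,3,-1,0,0],[-1,3,0,0,0],[-1,2,0,0,0],[-1,0,0,0,0],[-1,0,0,0,0]]]'; python3 -m jog '[[[-1,-2,0,0,0],[-1,0,0,0,0],[0.1,0,0,0,0],[0.1,0,0,0,0],[0.1,0,0,0,0],[0.1,-5,0,0,0],[0.1,-15,0,0,0],[0.1,-30,0,0,0],[0.1,-35,0,0,0],[0.1,-35,0,0,0],[0.1,0,0,0,0],[0.1,0,0,0,0]]]'
python3 - <<'E'
from h import *
from rig import optics
c=optics.camera("wrist"); np.savez("wrist9.npz",**c)
a=cv2.convertScaleAbs(c["image"],alpha=1.5)
cv2.imwrite("pics/w9.png",cv2.resize(a[120:270,210:345],(0,0),fx=4,fy=4,interpolation=cv2.INTER_CUBIC))
E
```

```text
clock: 12.62
eef_pos: [0.5526, 0.1427, 0.0585]
ee_rot: [0.55, -0.447, 0.548, 0.445]
wrist_force: [-5.8, -0.7, 9.1]
opening: 0.147
clock: 13.62
eef_pos: [0.5524, 0.1431, 0.1795]
ee_rot: [0.551, -0.446, 0.547, 0.445]
wrist_force: [-0.7, 0.1, -1.6]
opening: 0.546
```

View pics/w9.png

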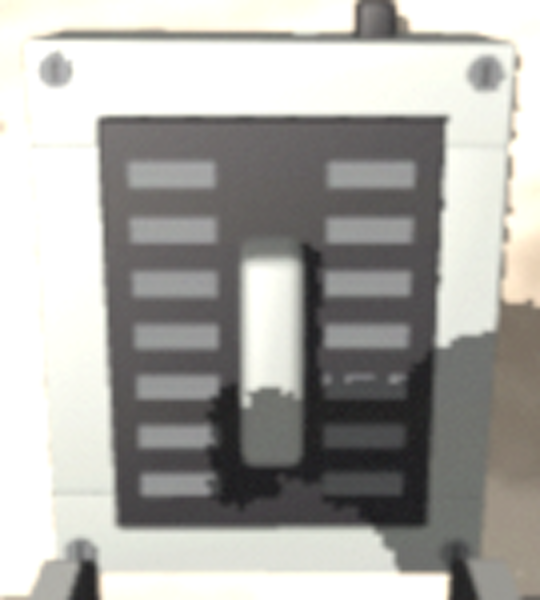

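The cover is square in the opening, now within about 0.5 mm of centre. The gripper is clear of everything.

```bash
python3 -c "
from rig import robot
print(robot.hand_in())"
```

```text
the job is handed in; nothing more can be done
None
```

The short cover is in the extractor's opening, pressed home and released. I handed the job in at about 13.6 s of the 37 s allowed; hand-in gives no verdict.

- **Grasp and fit:** I identified the short cover by its flange length, about 103 mm against about 138 mm for the other. I gripped it by the rib and lined it up using the wrist camera.
- **Seating:** The tool height stayed fixed while I pressed from 4 N to 33 N, so the flange is on the housing. A flange height of 0.052 m also fits the pictures taken after the first release.
- **Latch test:** A gentle tug was resisted with 12 N, after about 1.5 to 2 mm of play. I could not see the tabs or read their deflection directly.
- **Position:** The first release left the cover about 1.1 mm off centre. After the tug I pressed it back down and let go. The last picture shows it square to the opening and within about 0.5 mm of centre by pixel shift.
- **Clearance:** At hand-in the gripper was open, about 12 cm above the cover. The longer cover was never touched.
- **Disagreements:**
  - My reading of the short cover's position from the side camera was about 2 cm off from the wrist camera's. I used the wrist camera.
  - The wrist reported sideways force of up to 21 N during the hard press, and it went away once I let go.

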